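Start the press screw over the wood by the thread drop

ROBOT

A 7-joint arm with a two-finger parallel gripper is mounted at the origin on the work surface; the furniture and walls round the work are solid. World frame = base frame: x ahead of the robot, y to its left, z up, the work surface at z = 0. Lengths are in m, angles in rad, forces in N, time in s.
With the tool pointing down it reaches from about 0.35 to 0.9 m from the base axis. Payload 8.1 kg.
Tool frame: the origin (TCP) lies on the centre line of the jaws, within the pads' length; the fingertips stand 8 mm ahead of it and the grasp point (between the pads) lies 11 mm behind it (arm.tip_reach is the distance from the TCP to the fingertips, in m); z points along the fingers, y is the direction in which the jaws open and shut (so a half turn about z gives the same grasp; the last joint's range is limited). The gripper opens to 85 mm and grips with 20 to 120 N. Pads are 22 mm wide; open, the fingers measure 114 mm over their backs; the gripper's body (76 mm by 85 mm) begins 54 mm behind the grasp point. The pads swing forward as they close: fully open they stand 13 mm farther back than shut.
Start: joints at [1.146, 0.434, 0.025, 1.573, -0.012, 1.134, -0.075], TCP at [0.198, -0.593, 0.21] pointing down, gripper open.
Joint ranges: [-2.62, 2.62], [-0.44, 2.09], [-1.27, 1.32], [0.08, 2.57], [-1.32, 4.46], [0.12, 2], [-2.74, 2.74]. Speed limits (rad/s): [2.22, 2.22, 3.01, 3.01, 3.14, 3.14, 3.14].

INTERFACE

Orientations are given as a rotation vector (axis times angle).
In Python, from rig import arm gives the robot as it stands. The module is installed in compiled form; this text tells all that it offers.
- The arm moves only by the tool play_rows, never from a script. Its argument "targets" is a list that holds one entry, the list of rows, each a list of 7 numbers: the shift along the tool's x, y, z in cm, then the turn, a rotation vector about the tool's x, y, z in rad, then the closure, from 0 (fully open) to 1 (shut). In form: [[[x, y, z, ax, ay, az, hand], ...]]. A call has 1 to 20 rows; each row is the pose to reach, as a shift and turn from the pose measured when the call began, along the tool's axes at that moment; what a row does not reach only later rows make up. A row lasts 1/8 s, in which the tool goes at most 62.5 mm and 10.7 degrees, less where a joint would pass 70% of its speed; a pose out of reach is approached as far as the arm can. A call with a gripper value outside its range is refused whole. The fingers move at their own pace and stop on an object; "newtons" is the grip in N (left out, the last holds). Time passes only in rows, so rows that repeat a pose let the fingers close. It gives the time, the measured TCP pose, the force and the opening at its end, in the units of the state.
- arm.state(): the state, without advancing time (a new reading comes with each control period).
- arm.get_image(name): name is "scene" or "top" or "wrist"; returns the picture (400x640x3 uint8, red, green, blue); there is no depth.
- arm.camera_params(name): a dict with "fx", "fy", "cx", "cy" (pixels), "rvec" (rotation vector, rad) and "tvec" (3), from world to camera coordinates, as OpenCV has them; the wrist camera has in their place "mount" (4x4, takes a point from camera to tool coordinates, whose origin is the TCP and whose axes are the flange's). Camera axes: x right, y down, z forward; pixel columns grow to the right and rows downward; lengths in m; the calibration is good to about 2 mm. The wrist camera is an equidistant fisheye: a pixel r from the principal point sees the ray r / f radians off the axis. A picture is of the moment at which its call begins: read the wrist's pose just before it. camera_params takes no time and is no camera call.
- arm.finish_job(): hands the job in, once; it reports no verdict.
The state is a dict: "time_s": time; "joints": joint angles; "qd": joint speeds; "tau": joint torques, N m; "ee_pos": TCP position; "ee_rot": TCP orientation; "ft_force": force on the tool from outside, world axes, zero at the start; "ft_torque": the same for the moment, N m; "finger_gap": finger opening in m.
Only numpy, scipy, OpenCV 4.12 (cv2) and the standard library are available. Lean on these libraries where they do the work, as an engineer would, in place of code of your own. Each camera call takes 0.05 s, during which the arm holds its last target. There are 200 camera calls.

TASK

One of the two green screw presses has the long wooden spacer under its screw, the other a brick offcut. On the press with the wood, take the crank by its red handle and turn it backward (anticlockwise from above) until the screw drops into its thread, then turn it forward (clockwise) one full turn from there, and finish still gripping the red handle, holding the screw started. Leave the other press's crank, the wood, the brick, the black rubber cup and everything else as they are.

Things in the scene. Friction and masses are not known exactly. Their poses are not given: they have to be found in the camera images.
- left_press: Green screw press on the left (+y), bolted down; both are alike. Origin: on the table under the screw's vertical axis; x points to its rear column. Base plate 135 x 100 x 8 mm; nut plate 60 mm wide, top at z 83 mm; on it an open threaded boss, 57 mm across, to z 105 mm, in which the screw stands with a hand crank on top.
- left_axis (a point): Point on the left screw's axis, fixed to the press, level with the top of the crank arm at the start (z = 137 mm). The crank turns round it; seen from above, forward is clockwise, backward is anticlockwise.
- left_pin (a point): Foot of the left crank's upright handle pin, on top of the crank arm, 50 mm from the screw's axis; moves with the screw. Arm 8 mm thick, 18 mm wide; at its inner end a hub 30 mm across, flush with it. The pin, 8 mm thick, ends 60 mm above this point in a flat cap 13 mm across.
- left_handle: Red plastic sleeve on the left crank's pin: 23 mm across, from 2 to 38 mm above its origin. It spins freely, so it can be gripped from above and led round in a circle without turning the hand, and slides freely up to 18 mm along the pin, so the crank can drop while the sleeve is held at one height. At rest it sits on the crank arm.
- left_turn (a joint): Turn of the left screw, rad, growing forward (clockwise from above); starts at 0.6 to 2.2. At 0 its red lug reaches the end of the boss's flat lip (yellow mark) and by -0.2 has dropped off; stop at -0.45. Undropped, it jams forward at about 2.7; dropped, it goes to 7.0. At 0 the crank points to the press's -y. Takes about 1 N at the handle; stays where left.
- left_drop (a joint): How far the left screw and crank have come down, m: 0 while the lug rides on the flat lip (start), 0.008 when it has dropped into the thread, then 0.008 more for each full forward turn (0.016 after one). The screw sinks by its own weight (about 0.5 kg). Its foot stays clear of what lies below.
- right_press: Green screw press on the right (-y), bolted down; both are alike. Origin: on the table under the screw's vertical axis; x points to its rear column. Base plate 135 x 100 x 8 mm; nut plate 60 mm wide, top at z 83 mm; on it an open threaded boss, 57 mm across, to z 105 mm, in which the screw stands with a hand crank on top.
- right_axis (a point): Point on the right screw's axis, fixed to the press, level with the top of the crank arm at the start (z = 137 mm). The crank turns round it; seen from above, forward is clockwise, backward is anticlockwise.
- right_pin (a point): Foot of the right crank's upright handle pin, on top of the crank arm, 50 mm from the screw's axis; moves with the screw. Arm 8 mm thick, 18 mm wide; at its inner end a hub 30 mm across, flush with it. The pin, 8 mm thick, ends 60 mm above this point in a flat cap 13 mm across.
- right_handle: Red plastic sleeve on the right crank's pin: 23 mm across, from 2 to 38 mm above its origin. It spins freely, so it can be gripped from above and led round in a circle without turning the hand, and slides freely up to 18 mm along the pin, so the crank can drop while the sleeve is held at one height. At rest it sits on the crank arm.
- right_turn (a joint): Turn of the right screw, rad, growing forward (clockwise from above); starts at 0.6 to 2.2. At 0 its red lug reaches the end of the boss's flat lip (yellow mark) and by -0.2 has dropped off; stop at -0.45. Undropped, it jams forward at about 2.7; dropped, it goes to 7.0. At 0 the crank points to the press's -y. Takes about 1 N at the handle; stays where left.
- right_drop (a joint): How far the right screw and crank have come down, m: 0 while the lug rides on the flat lip (start), 0.008 when it has dropped into the thread, then 0.008 more for each full forward turn (0.016 after one). The screw sinks by its own weight (about 0.5 kg). Its foot stays clear of what lies below.
- wood_piece_2: Planed softwood spacer, 28 x 160 x 18 mm, lying across the base plate under the screw of one of the two presses (either). Origin: centre of its underside, its y along its length.
- brick_offcut_0: Red brick offcut, 52 x 75 x 30 mm, under the screw of the other press. Origin: centre of its underside.
- rubber_cup: Black rubber cup, 47 mm across, 50 mm tall, on the table in front of and between the presses; a bystander. Origin: centre of its underside.
Things that resemble listed ones, but are neither listed nor needed, are in the scene too. What is meant by the wood_piece_2 is not purple, and is the larger of those in its own colour.

How it is judged:
By the outcome, as a careful person would: the job done as asked, in the order asked, and still so for the second after the job is handed in, while the arm keeps its last pose, push and grip.
It also fails if it takes over 51 s, if anything falls off the work surface, if the arm or the gripper's body presses on something with over 40 N, if the wrist force passes 120 N, or if a joint passes its speed limit or range.

## Working session

There is one attempt and no reset: what is moved stays moved. The work goes in short steps, Python scripts to look and compute and a tool call to move; the robot and the scene stay as the last step left them, time stands still between calls to the robot, and variables do not carry over. Pictures are saved under pics/ and viewed, about 8 in all and at most 12, crops included, and the job is handed in when it is done.

Besides the shell and the picture viewer there is one more tool, called after "Emit:" by a JSON object that holds its "method" and its "body", one argument or row to a line. play_rows: Moves the arm, as the interface text tells. Its arguments: {"type":"object","properties":{"targets":{"type":"array"},"newtons":{"type":"number"}},"required":["targets"]}

```bash
mkdir -p pics
python3 - <<'E'
from rig import arm
import cv2,json
s=arm.state(); print({k:s[k] for k in('time_s','ee_pos','ee_rot','finger_gap','joints')}, arm.tip_reach)
for n in('scene','top'):
    cv2.imwrite(f'pics/{n}0.png',arm.get_image(n)[:,:,::-1]); print(n,arm.camera_params(n))
print(arm.camera_params('wrist'))
E
```

```text
{'time_s': 0.0, 'ee_pos': array([ 0.19740294, -0.59244607,  0.20904757]), 'ee_rot': array([-3.09957446e+00, -5.02935481e-01,  6.81408493e-04]), 'finger_gap': 0.08545937412766469, 'joints': array([ 1.14642064,  0.43519075,  0.0249992 ,  1.57409391, -0.01155486,
        1.1339941 , -0.07508603])} 0.008
scene {'fx': 440.8832670730699, 'fy': 440.8832670730699, 'cx': 310.9126945711645, 'cy': 196.4339720251472, 'rvec': array([ 1.16615666, -2.39795788,  0.93199987]), 'tvec': array([0.25222969, 0.33974015, 1.10302197])}
top {'fx': 397.22599163141285, 'fy': 397.22599163141285, 'cx': 319.217345513356, 'cy': 197.40852929176387, 'rvec': array([ 2.13692819, -2.13280551,  0.17558816]), 'tvec': array([-0.03272849,  0.43426198,  0.9552168 ])}
{'fx': 309.70691628693146, 'fy': 309.70691628693146, 'cx': 319.7971545878572, 'cy': 196.0626852373443, 'mount': array([[-1.31439269e-04, -9.54435277e-01, -2.98417969e-01,
         7.54504131e-02],
       [ 9.99999542e-01, -4.08428753e-04,  8.65831244e-04,
         4.99182327e-05],
       [-9.48262363e-04, -2.98417719e-01,  9.54434894e-01,
        -1.63564488e-01],
       [ 0.00000000e+00,  0.00000000e+00,  0.00000000e+00,
         1.00000000e+00]])}
```

View pics/scene0.png

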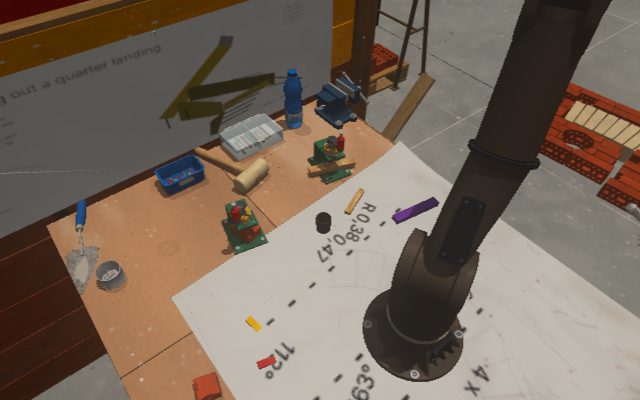

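View pics/top0.png

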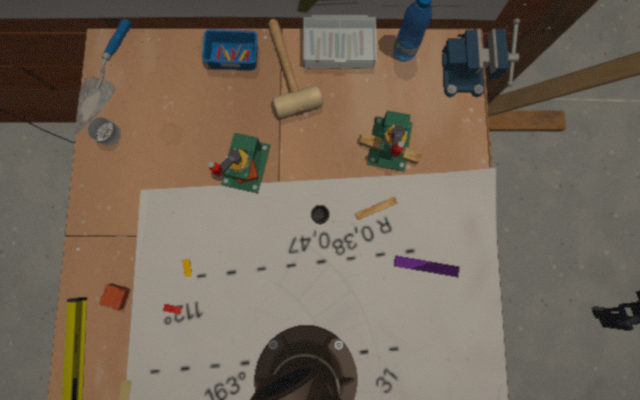

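The wood-coloured strip sits under the press at top (390,140). The loose strip at (376,208) is smaller and the purple one at (427,266) is excluded. The brick is under the press at (243,165). I'll enlarge both to confirm.

```bash
cat > h.py <<'E'
import numpy as np, cv2
from rig import arm
from scipy.spatial.transform import Rotation as R
def cam(n):
    p=arm.camera_params(n); return p,R.from_rotvec(p['rvec']).as_matrix(),np.array(p['tvec'])
def back(n,uv,z):
    p,Rm,t=cam(n); d=Rm.T@np.array([(uv[0]-p['cx'])/p['fx'],(uv[1]-p['cy'])/p['fy'],1]); c=-Rm.T@t
    return c+d*(z-c[2])/d[2]
def proj(n,X):
    p,Rm,t=cam(n); q=Rm@np.array(X)+t; return np.array([p['fx']*q[0]/q[2]+p['cx'],p['fy']*q[1]/q[2]+p['cy']])
E
python3 - <<'E'
from h import *
t=cv2.imread('pics/top0.png'); s=cv2.imread('pics/scene0.png')
f=lambda im,x,y,w,h,k:cv2.resize(im[y:y+h,x:x+w],None,fx=k,fy=k,interpolation=cv2.INTER_CUBIC)
a=np.vstack([np.hstack([f(t,350,100,80,80,5),f(s,295,125,80,80,5)])])
b=np.hstack([f(t,200,125,80,40+0,5),f(s,205,190,80,40,5)])
cv2.imwrite('pics/crop.png',np.vstack([a,b]))
print(back('top',(390,140),0.1),back('top',(243,165),.1),back('top',(300,370),0.1))
E
```

```text
[ 0.56298644 -0.20076469  0.1       ] [0.50098315 0.14837508 0.1       ] [0.0431394  0.00906238 0.1       ]
```

View pics/crop.png

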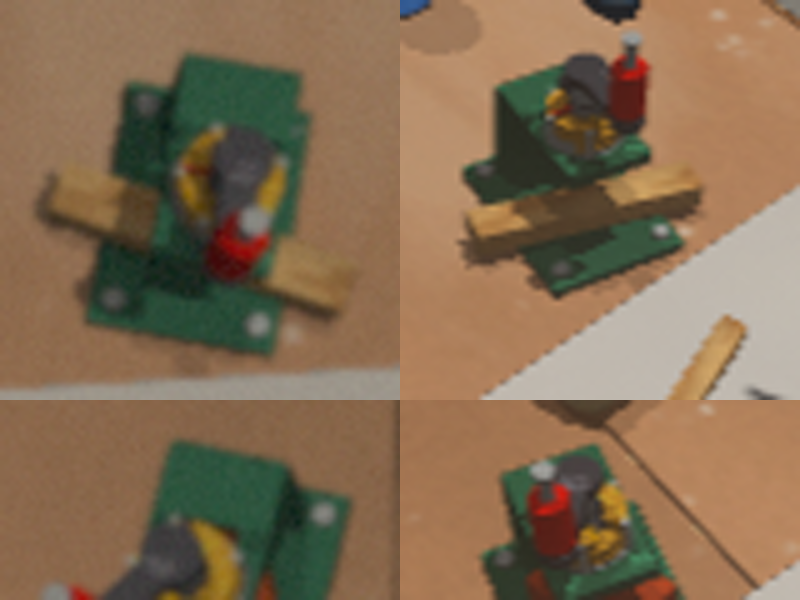

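Run:
```python
from h import *
T=lambda x,y:(350+x/5,100+y/5)
hub=back('top',T(243,157),.137); boss=back('top',T(231,181),.105); cap=back('top',T(254,221),.197)
print('hub',hub,'boss',boss,'cap',cap)
print('scene hub',back('scene',(295+187/5,125+75/5),.137),'cap',back('scene',(295+231/5,125+40/5),.197))
BL,BR,TL=[back('top',T(*p),.008) for p in((88,320),(275,353),(125,85))]
d=BL-BR; print('base',BL,BR,TL,'w',np.linalg.norm(d),'yaw',np.arctan2(-d[0],d[1]), 'l',np.linalg.norm(TL-BL),'yaw2',np.arctan2(*(TL-BL)[[1,0]]))
v=cap-hub; print('arm len',np.linalg.norm(v[:2]),'ang',np.degrees(np.arctan2(v[1],v[0])))
```

```text
hub [ 0.57176617 -0.21431115  0.137     ] boss [ 0.57081    -0.21485349  0.105     ] cap [ 0.52277414 -0.20571044  0.197     ]
scene hub [ 0.56710867 -0.21079811  0.137     ] cap [ 0.52259361 -0.20489541  0.197     ]
base [ 0.52735504 -0.1576016   0.008     ] [ 0.50991837 -0.25433086  0.008     ] [ 0.65572667 -0.17956329  0.008     ] w 0.09828829365142445 yaw -0.1783473680206257 l 0.1302366665091908 yaw2 -0.16943871621783435
arm len 0.049741243537798185 ang 170.0429990376542
```

```bash
cat >> h.py <<'E'
def rel(P):
    s=arm.state(); return R.from_rotvec(s['ee_rot']).inv().apply(np.atleast_2d(P)-s['ee_pos'])*100
AX=np.array([.571,-.2145])
E
python3 - <<'E'
from h import *
from scipy.optimize import least_squares
a=(350+185/5,100+55/5); b=(295+97/5,125+90/5)
r=least_squares(lambda X:np.r_[proj('top',X)-a,proj('scene',X)-b],[.6,-.2,.1]); print('column corner',r.x,r.cost)
s=arm.state(); print(R.from_rotvec(s['ee_rot']).as_matrix().round(3))
print(rel([[.36,-.4,.24],[.5227,-.2055,.24]]).round(1))
E
```

```text
column corner [ 0.64414137 -0.19944115  0.07872193] 0.013863319280352544
[[ 0.949  0.316 -0.001]
 [ 0.316 -0.949  0.001]
 [-0.    -0.001 -1.   ]]
[[ 21.5 -13.1  -3.1]
 [ 43.1 -26.4  -3.1]]
```

Right press has the wood (planed, light, long), and the column is only about 80 mm high, so the hand clears it. Next I move above the pin.

Emit:
{"method": "play_rows", "body": {
  "targets": [
    [[0,0,-3,0,0,0,0],[4.3,-2.6,-3.1,0,0,0,0],[8.6,-5.3,-3.1,0,0,0,0],[12.9,-7.9,-3.1,0,0,0,0],[17.2,-10.6,-3.1,0,0,0,0],[21.5,-13.2,-3.1,0,0,0,0],[25.8,-15.8,-3.1,0,0,0,0],[30.2,-18.5,-3.1,0,0,0,0],[34.5,-21.1,-3.1,0,0,0,0],[38.8,-23.8,-3.1,0,0,0,0],[43.1,-26.4,-3.1,0,0,0,0],[43.1,-26.4,-3.1,0,0,0,0],[43.1,-26.4,-3.1,0,0,0,0]]
  ],
  "newtons": 40
}}

```text
time_s: 1.72
ee_pos: [0.5224, -0.2061, 0.24]
ee_rot: [-3.1, -0.503, 0.002]
ft_force: [-0.2, -0.5, 0.4]
finger_gap: 0.0853
```

Run:
```python
from h import *
s=arm.state(); im=arm.get_image('wrist')[:,:,::-1]; print(s['time_s'],s['ee_pos'],s['joints'].round(2))
cv2.imwrite('pics/wrist1.png',im)
def wproj(X):
    p=arm.camera_params('wrist'); M=np.array(p['mount']); q=R.from_rotvec(s['ee_rot']).inv().apply(np.array(X)-s['ee_pos'])
    c=M[:3,:3].T@(q-M[:3,3]); th=np.arctan2(np.hypot(*c[:2]),c[2]); u=c[:2]/np.hypot(*c[:2])*th*p['fx']; return u+[p['cx'],p['cy']]
print('cap',wproj([.5227,-.2055,.197]),'hub',wproj([*AX,.137]))
print(rel([.5227,-.2055,.152]).round(2))
```

```text
1.725 [ 0.52237214 -0.20614738  0.23997317] [ 0.43  0.32 -0.19  1.67  0.07  1.16 -1.03]
cap [318.83877517 209.92979896] hub [346.62223201 139.16949975]
[[ 0.11 -0.1   8.81]]
```

View pics/wrist1.png

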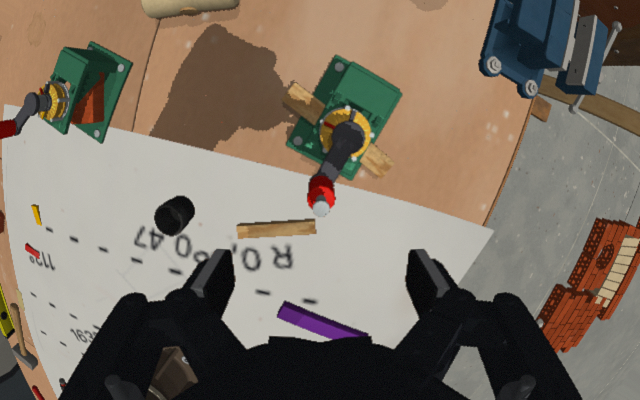

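The wrist view shows the cap at (321,210) and hub at (349,136), both within about 3 px of prediction. The brick is under the left press (88,105) and the long wood is under this one. I descend and grip.

Emit:
{"method": "play_rows", "body": {
  "targets": [
    [[0.1,-0.1,2,0,0,0,0],[0.1,-0.1,4,0,0,0,0],[0.1,-0.1,6,0,0,0,0],[0.1,-0.1,7.5,0,0,0,0],[0.1,-0.1,8.7,0,0,0,0],[0.1,-0.1,8.7,0,0,0,0],[0.1,-0.1,8.7,0,0,0,1],[0.1,-0.1,8.7,0,0,0,1],[0.1,-0.1,8.7,0,0,0,1],[0.1,-0.1,8.7,0,0,0,1],[0.1,-0.1,8.7,0,0,0,1],[0.1,-0.1,8.7,0,0,0,1]]
  ],
  "newtons": 40
}}

```text
time_s: 3.28
ee_pos: [0.5228, -0.2057, 0.1533]
ee_rot: [-3.101, -0.501, 0.001]
ft_force: [0.6, -0.9, 2.4]
finger_gap: 0.0093
```

```bash
cat >> h.py <<'E'
def turn(P): return None
def rows(turns,z=None,r=.05):
    s=arm.state(); z=s['ee_pos'][2] if z is None else z
    a=np.radians(-100)-np.array(turns); P=np.c_[AX[0]+r*np.cos(a),AX[1]+r*np.sin(a),0*a+z]
    q=rel(P).round(1); print(s['time_s'],s['ee_pos'].round(4),s['ft_force'].round(1),s['finger_gap'])
    v=s['ee_pos'][:2]-AX; print('r',np.hypot(*v),'turn(mod 2pi)',np.radians(-100)-np.arctan2(v[1],v[0]))
    print([[*map(float,x),0,0,0,1] for x in q])
E
python3 - <<'E'
from h import *
rows(np.r_[np.arange(1.45,-.3,-.12),-.32,-.32])
E
```

```text
3.275 [ 0.5228 -0.2057  0.1533] [ 0.6 -0.9  2.4] 0.009325541011592609
r 0.04898710924022766 turn(mod 2pi) -4.706538934397262
[[-0.4, 0.5, -0.0, 0, 0, 0, 1], [-0.5, 1.1, -0.0, 0, 0, 0, 1], [-0.7, 1.7, -0.0, 0, 0, 0, 1], [-0.7, 2.3, -0.0, 0, 0, 0, 1], [-0.7, 2.9, -0.0, 0, 0, 0, 1], [-0.6, 3.5, -0.0, 0, 0, 0, 1], [-0.4, 4.0, -0.0, 0, 0, 0, 1], [-0.2, 4.6, -0.0, 0, 0, 0, 1], [0.1, 5.1, -0.0, 0, 0, 0, 1], [0.5, 5.6, -0.0, 0, 0, 0, 1], [0.9, 6.0, -0.0, 0, 0, 0, 1], [1.4, 6.4, -0.0, 0, 0, 0, 1], [1.9, 6.7, -0.0, 0, 0, 0, 1], [2.4, 7.0, -0.0, 0, 0, 0, 1], [3.0, 7.2, -0.0, 0, 0, 0, 1], [3.4, 7.3, -0.0, 0, 0, 0, 1], [3.4, 7.3, -0.0, 0, 0, 0, 1]]
```

The gap is 9 mm, less than the sleeve's 23 mm, so I look before turning anything.

Run:
```python
from h import *
s=arm.state(); w=arm.get_image('wrist')[:,:,::-1]; t=arm.get_image('scene')[:,:,::-1]; print(arm.state()['finger_gap'])
f=lambda im,x,y,w,h,k:cv2.resize(im[y:y+h,x:x+w],None,fx=k,fy=k,interpolation=cv2.INTER_CUBIC)
cv2.imwrite('pics/w2.png',np.hstack([f(w,220,60,200,300,2)[:600],f(t,290,95,100,150,4)]))
```

```text
0.009132080312252206
```

View pics/w2.png

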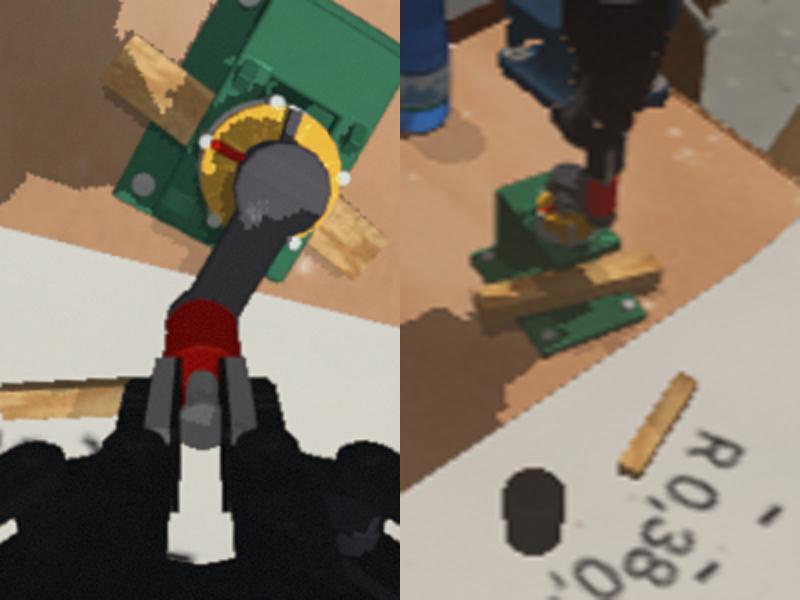

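Run:
```python
from h import *
s=arm.state(); p=arm.camera_params('wrist'); M=np.array(p['mount'])
def tp(q):
    c=M[:3,:3].T@(np.array(q)-M[:3,3]); h=np.hypot(*c[:2]); return ((c[:2]/h*np.arctan2(h,c[2])*p['fx']+[p['cx'],p['cy']]-[220,60])*2).round()
Rm=R.from_rotvec(s['ee_rot']); wp=lambda X:tp(Rm.inv().apply(np.array(X)-s['ee_pos']))
for z in(8,-11,-30):print('finger z',z,tp([.011,.005,z/1e3]),tp([.011,-.005,z/1e3]))
for z in(.139,.157,.175,.193,.197):
    c=np.array([.5227,-.2055,z]);print(z,wp(c),wp(c+.0115*Rm.apply([1,0,0])),wp(c+.0115*Rm.apply([0,1,0])),wp(c+.0115*Rm.apply([0,-1,0])))
```

```text
finger z 8 [216. 307.] [182. 307.]
finger z -11 [218. 332.] [180. 332.]
finger z -30 [220. 363.] [178. 363.]
0.139 [198. 333.] [198. 298.] [235. 333.] [161. 333.]
0.157 [198. 358.] [198. 320.] [238. 357.] [158. 357.]
0.175 [198. 387.] [198. 347.] [242. 387.] [153. 387.]
0.193 [198. 423.] [198. 380.] [247. 423.] [148. 423.]
0.197 [198. 433.] [198. 388.] [248. 432.] [147. 432.]
```

```bash
python3 - <<'E'
from h import *
p=arm.camera_params('wrist'); M=np.array(p['mount'])
def tp(q):
    c=M[:3,:3].T@(np.array(q)-M[:3,3]); h=np.hypot(*c[:2]); return (c[:2]/h*np.arctan2(h,c[2])*p['fx']+[p['cx'],p['cy']]).round()
for x in(.011,-.011):
  for z in(8,-5,-15,-25,-35,-45):print(x,z,tp([x,.0427,z/1e3]),tp([x,.005,z/1e3]))
E
python3 - <<'E'
import cv2
a=cv2.imread('pics/w2.png')[300:460,100:300]
b=cv2.imread('pics/wrist1.png')[220:340,180:330]
cv2.imwrite('pics/z.png',cv2.hconcat([cv2.resize(a,(400,320)),cv2.resize(b,(400,320))]))
E
```

```text
0.011 8 [390. 213.] [328. 213.]
0.011 -5 [395. 221.] [329. 222.]
0.011 -15 [399. 228.] [329. 229.]
0.011 -25 [404. 236.] [330. 237.]
0.011 -35 [409. 245.] [330. 246.]
0.011 -45 [415. 254.] [331. 256.]
-0.011 8 [388. 246.] [328. 247.]
-0.011 -5 [392. 256.] [328. 257.]
-0.011 -15 [396. 264.] [329. 265.]
-0.011 -25 [400. 273.] [329. 275.]
-0.011 -35 [404. 283.] [330. 286.]
-0.011 -45 [409. 295.] [330. 297.]
```

View pics/z.png

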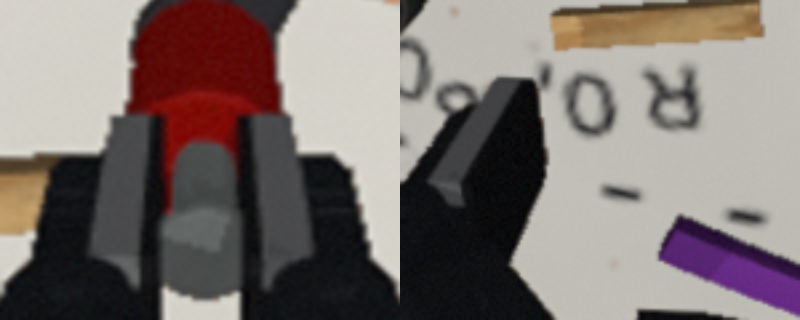

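Run:
```python
from h import *
p=arm.camera_params('wrist'); M=np.array(p['mount'])
def tp(q):
    c=M[:3,:3].T@(np.array(q)-M[:3,3]); h=np.hypot(*c[:2]); return (c[:2]/h*np.arctan2(h,c[2])*p['fx']+[p['cx'],p['cy']]).round()
for x in(.0425,.038,.02,0):
  print(x,[(z,tp([x,0,z/1e3])[1]) for z in(-65,-75,-85,-95,-105,-115)])
```

```text
0.0425 [(-65, np.float64(202.0)), (-75, np.float64(213.0)), (-85, np.float64(225.0)), (-95, np.float64(241.0)), (-105, np.float64(261.0)), (-115, np.float64(287.0))]
0.038 [(-65, np.float64(215.0)), (-75, np.float64(226.0)), (-85, np.float64(240.0)), (-95, np.float64(257.0)), (-105, np.float64(278.0)), (-115, np.float64(306.0))]
0.02 [(-65, np.float64(261.0)), (-75, np.float64(275.0)), (-85, np.float64(293.0)), (-95, np.float64(313.0)), (-105, np.float64(337.0)), (-115, np.float64(366.0))]
0 [(-65, np.float64(305.0)), (-75, np.float64(321.0)), (-85, np.float64(339.0)), (-95, np.float64(360.0)), (-105, np.float64(384.0)), (-115, np.float64(412.0))]
```

The wrist picture shows the fingertips about 27 mm behind the reported TCP, not 8 mm ahead. The body edge is shifted back too. The jaws are therefore on the bare pin above the sleeve (gap 9 mm against an 8 mm pin). I open, go 2.9 cm lower (tips at about z 0.151) and regrip.

Emit:
{"method": "play_rows", "body": {
  "targets": [
    [[0,0,0,0,0,0,0],[0,0,0,0,0,0,0],[0,0,0,0,0,0,0],[0,0,0,0,0,0,0],[0,0,0.8,0,0,0,0],[0,0,1.6,0,0,0,0],[0,0,2.3,0,0,0,0],[0,0,2.9,0,0,0,0],[0,0,2.9,0,0,0,0],[0,0,2.9,0,0,0,1],[0,0,2.9,0,0,0,1],[0,0,2.9,0,0,0,1],[0,0,2.9,0,0,0,1],[0,0,2.9,0,0,0,1],[0,0,2.9,0,0,0,1]]
  ],
  "newtons": 40
}}

```text
time_s: 5.25
ee_pos: [0.5229, -0.2058, 0.1245]
ee_rot: [-3.101, -0.501, 0.001]
ft_force: [-0.8, -0.2, 2.1]
finger_gap: 0.0217
```

Run:
```python
from h import *
rows(np.r_[np.arange(1.45,-.3,-.12),-.32,-.32])
```

```text
5.25 [ 0.5229 -0.2058  0.1245] [-0.8 -0.2  2.1] 0.021656997836986012
r 0.04884149568901715 turn(mod 2pi) -4.707759285930436
[[-0.4, 0.5, -0.0, 0, 0, 0, 1], [-0.6, 1.1, -0.0, 0, 0, 0, 1], [-0.7, 1.7, -0.0, 0, 0, 0, 1], [-0.7, 2.3, -0.0, 0, 0, 0, 1], [-0.7, 2.9, -0.0, 0, 0, 0, 1], [-0.6, 3.5, -0.0, 0, 0, 0, 1], [-0.4, 4.0, -0.0, 0, 0, 0, 1], [-0.2, 4.6, -0.0, 0, 0, 0, 1], [0.1, 5.1, -0.0, 0, 0, 0, 1], [0.5, 5.6, -0.0, 0, 0, 0, 1], [0.9, 6.0, -0.0, 0, 0, 0, 1], [1.4, 6.4, -0.0, 0, 0, 0, 1], [1.9, 6.7, -0.0, 0, 0, 0, 1], [2.4, 7.0, -0.0, 0, 0, 0, 1], [3.0, 7.2, -0.0, 0, 0, 0, 1], [3.4, 7.3, -0.0, 0, 0, 0, 1], [3.4, 7.3, -0.0, 0, 0, 0, 1]]
```

Gap is now 22 mm, so the sleeve is held. I turn backward in two stages.

Emit:
{"method": "play_rows", "body": {
  "targets": [
    [[-0.4,0.5,0,0,0,0,1],[-0.6,1.1,0,0,0,0,1],[-0.7,1.7,0,0,0,0,1],[-0.7,2.3,0,0,0,0,1],[-0.7,2.9,0,0,0,0,1],[-0.6,3.5,0,0,0,0,1],[-0.4,4.0,0,0,0,0,1]]
  ]
}}

```text
time_s: 6.12
ee_pos: [0.5315, -0.245, 0.1244]
ee_rot: [-3.1, -0.501, 0.002]
ft_force: [0.9, 3.6, 3.1]
finger_gap: 0.0219
```

Run:
```python
from h import *
rows(np.r_[np.arange(.6,-.3,-.1),-.32,-.32,-.32])
```

```text
6.125 [ 0.5315 -0.245   0.1244] [0.9 3.6 3.1] 0.021877670407952927
r 0.049911238912589896 turn(mod 2pi) 0.7393085432992772
[[0.3, 0.6, -0.0, 0, 0, 0, 1], [0.5, 1.1, -0.0, 0, 0, 0, 1], [0.8, 1.5, -0.0, 0, 0, 0, 1], [1.1, 1.9, -0.0, 0, 0, 0, 1], [1.5, 2.2, -0.0, 0, 0, 0, 1], [1.9, 2.5, -0.0, 0, 0, 0, 1], [2.3, 2.8, -0.0, 0, 0, 0, 1], [2.8, 3.0, -0.0, 0, 0, 0, 1], [3.3, 3.1, -0.0, 0, 0, 0, 1], [3.8, 3.3, -0.0, 0, 0, 0, 1], [3.8, 3.3, -0.0, 0, 0, 0, 1], [3.8, 3.3, -0.0, 0, 0, 0, 1]]
```

Emit:
{"method": "play_rows", "body": {
  "targets": [
    [[0.3,0.6,0,0,0,0,1],[0.5,1.1,0,0,0,0,1],[0.8,1.5,0,0,0,0,1],[1.1,1.9,0,0,0,0,1],[1.5,2.2,0,0,0,0,1],[1.9,2.5,0,0,0,0,1],[2.3,2.8,0,0,0,0,1],[2.8,3.0,0,0,0,0,1],[3.3,3.1,0,0,0,0,1],[3.8,3.3,0,0,0,0,1],[3.8,3.3,0,0,0,0,1],[3.8,3.3,0,0,0,0,1]]
  ]
}}

```text
time_s: 7.62
ee_pos: [0.5783, -0.2648, 0.1244]
ee_rot: [-3.101, -0.501, 0.001]
ft_force: [1.4, -1.8, -0.8]
finger_gap: 0.0219
```

Run:
```python
from h import *
rows(np.arange(-.15,2.8,.16))
w=arm.get_image('wrist')[:,:,::-1];t=arm.get_image('scene')[:,:,::-1]
f=lambda im,x,y,w,h,k:cv2.resize(im[y:y+h,x:x+w],None,fx=k,fy=k,interpolation=cv2.INTER_CUBIC)
cv2.imwrite('pics/w3.png',np.hstack([f(w,220,60,200,300,2),f(t,290,95,100,150,4)]))
```

```text
7.625 [ 0.5783 -0.2648  0.1244] [ 1.4 -1.8 -0.8] 0.021891644760212912
r 0.05079364369619664 turn(mod 2pi) -0.3189560273979246
[[-0.8, -0.3, 0.0, 0, 0, 0, 1], [-1.5, -0.6, 0.0, 0, 0, 0, 1], [-2.2, -1.1, 0.0, 0, 0, 0, 1], [-2.8, -1.6, 0.0, 0, 0, 0, 1], [-3.3, -2.2, 0.0, 0, 0, 0, 1], [-3.7, -2.9, 0.0, 0, 0, 0, 1], [-3.9, -3.7, 0.0, 0, 0, 0, 1], [-4.1, -4.5, 0.0, 0, 0, 0, 1], [-4.1, -5.3, 0.0, 0, 0, 0, 1], [-4.0, -6.1, 0.0, 0, 0, 0, 1], [-3.8, -6.8, 0.0, 0, 0, 0, 1], [-3.4, -7.5, 0.0, 0, 0, 0, 1], [-3.0, -8.2, 0.0, 0, 0, 0, 1], [-2.4, -8.8, 0.0, 0, 0, 0, 1], [-1.8, -9.2, 0.0, 0, 0, 0, 1], [-1.0, -9.6, 0.0, 0, 0, 0, 1], [-0.3, -9.9, 0.0, 0, 0, 0, 1], [0.5, -10.0, 0.0, 0, 0, 0, 1], [1.3, -10.0, 0.0, 0, 0, 0, 1]]
```

View pics/w3.png

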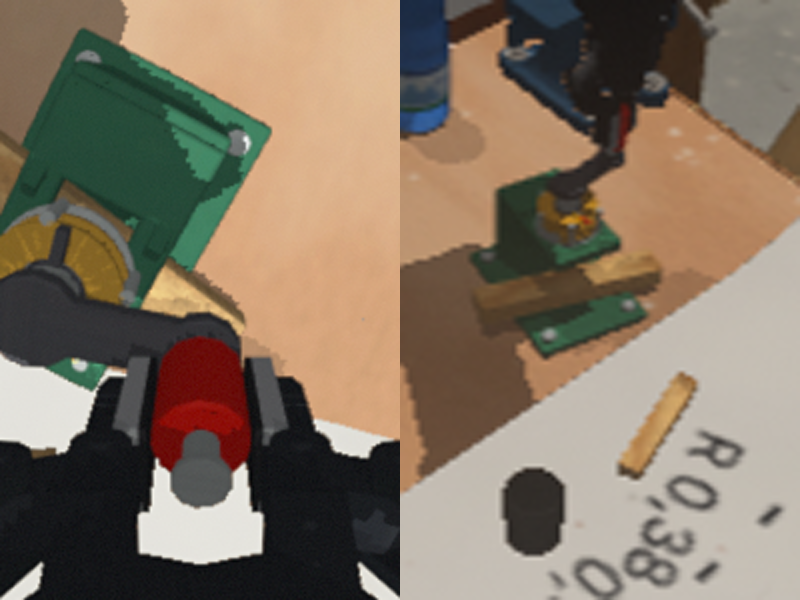

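Run:
```python
from h import *
s=arm.state();p=arm.camera_params('wrist'); M=np.array(p['mount']);Rm=R.from_rotvec(s['ee_rot'])
def tp(q):
    c=M[:3,:3].T@(np.array(q)-M[:3,3]); h=np.hypot(*c[:2]); return ((c[:2]/h*np.arctan2(h,c[2])*p['fx']+[p['cx'],p['cy']]-[220,60])*2).round()
W=lambda X:tp(Rm.inv().apply(np.array(X)-s['ee_pos']))
P=s['ee_pos'][:2]
for z in(.197,.189):print('cap',z,W([*P,z]),'cap far/near edges',W([*P+.0065*Rm.apply([1,0,0])[:2],z]),W([*P-.0065*Rm.apply([1,0,0])[:2],z]), 'hub c',W([*AX,z-.06]))
print('sleeve top',W([*P,.175]),'near',W([*(P-.0115*Rm.apply([1,0,0])[:2]),.175]))
```

```text
cap 0.197 [199. 513.] cap far/near edges [199. 486.] [199. 538.] hub c [ 16. 339.]
cap 0.189 [199. 487.] cap far/near edges [199. 461.] [199. 512.] hub c [ 24. 328.]
sleeve top [199. 449.] near [199. 490.]
```

The cap spans rows 458–505, which matches z 0.189, so the screw has dropped 8 mm. Now forward, lowering the hand slightly as the screw sinks.

Emit:
{"method": "play_rows", "body": {
  "targets": [
    [[-0.8,-0.3,0,0,0,0,1],[-1.5,-0.6,0,0,0,0,1],[-2.2,-1.1,0,0,0,0,1],[-2.8,-1.6,0,0,0,0,1],[-3.3,-2.2,0,0,0,0,1],[-3.7,-2.9,0,0,0,0,1],[-3.9,-3.7,0.1,0,0,0,1],[-4.1,-4.5,0.1,0,0,0,1],[-4.1,-5.3,0.1,0,0,0,1],[-4.0,-6.1,0.1,0,0,0,1],[-3.8,-6.8,0.1,0,0,0,1],[-3.4,-7.5,0.2,0,0,0,1],[-3.0,-8.2,0.2,0,0,0,1],[-2.4,-8.8,0.2,0,0,0,1],[-1.8,-9.2,0.2,0,0,0,1],[-1.0,-9.6,0.2,0,0,0,1],[-0.3,-9.9,0.3,0,0,0,1]]
  ]
}}

```text
time_s: 9.85
ee_pos: [0.544, -0.1728, 0.1215]
ee_rot: [3.101, 0.499, -0.003]
ft_force: [2.1, -7.0, -0.3]
finger_gap: 0.0218
```

Run:
```python
from h import *
rows(np.r_[np.arange(2.55,5.4,.16)],z=arm.state()['ee_pos'][2])
print(arm.state()['joints'].round(2))
```

```text
9.85 [ 0.544  -0.1728  0.1215] [ 2.1 -7.  -0.3] 0.02180859309772062
r 0.049634255907534224 turn(mod 2pi) -3.890912132829783
[[0.8, -0.2, -0.0, 0, 0, 0, 1], [1.6, -0.2, -0.0, 0, 0, 0, 1], [2.4, -0.1, -0.0, 0, 0, 0, 1], [3.1, 0.2, -0.0, 0, 0, 0, 1], [3.8, 0.5, -0.0, 0, 0, 0, 1], [4.5, 1.0, -0.0, 0, 0, 0, 1], [5.1, 1.5, -0.0, 0, 0, 0, 1], [5.5, 2.2, -0.0, 0, 0, 0, 1], [5.9, 2.9, -0.0, 0, 0, 0, 1], [6.1, 3.7, -0.0, 0, 0, 0, 1], [6.2, 4.5, -0.0, 0, 0, 0, 1], [6.2, 5.3, -0.0, 0, 0, 0, 1], [6.1, 6.0, -0.0, 0, 0, 0, 1], [5.8, 6.8, -0.0, 0, 0, 0, 1], [5.5, 7.5, -0.0, 0, 0, 0, 1], [5.0, 8.1, -0.0, 0, 0, 0, 1], [4.4, 8.7, -0.0, 0, 0, 0, 1], [3.7, 9.1, 0.0, 0, 0, 0, 1]]
[ 0.35  0.45 -0.19  1.8   0.11  0.9  -1.14]
```

Emit:
{"method": "play_rows", "body": {
  "targets": [
    [[0.8,-0.2,0,0,0,0,1],[1.6,-0.2,0,0,0,0,1],[2.4,-0.1,0,0,0,0,1],[3.1,0.2,0,0,0,0,1],[3.8,0.5,0,0,0,0,1],[4.5,1.0,0.1,0,0,0,1],[5.1,1.5,0.1,0,0,0,1],[5.5,2.2,0.1,0,0,0,1]]
  ]
}}

```text
time_s: 10.85
ee_pos: [0.6037, -0.176, 0.1203]
ee_rot: [3.101, 0.5, -0.002]
ft_force: [-1.9, 1.6, -0.2]
finger_gap: 0.0217
```

Run:
```python
from h import *
rows(np.r_[np.arange(3.8,6.2,.16),6.2,6.2,6.2],z=arm.state()['ee_pos'][2]-.002)
```

```text
10.85 [ 0.6037 -0.176   0.1203] [-1.9  1.6 -0.2] 0.021674735496640857
r 0.05050734555431785 turn(mod 2pi) -2.6130231473812824
[[0.3, 0.6, 0.2, 0, 0, 0, 1], [0.5, 1.4, 0.2, 0, 0, 0, 1], [0.7, 2.1, 0.2, 0, 0, 0, 1], [0.7, 2.9, 0.2, 0, 0, 0, 1], [0.6, 3.7, 0.2, 0, 0, 0, 1], [0.3, 4.5, 0.2, 0, 0, 0, 1], [-0.0, 5.2, 0.2, 0, 0, 0, 1], [-0.5, 5.9, 0.2, 0, 0, 0, 1], [-1.1, 6.4, 0.2, 0, 0, 0, 1], [-1.7, 6.9, 0.2, 0, 0, 0, 1], [-2.4, 7.3, 0.2, 0, 0, 0, 1], [-3.2, 7.5, 0.2, 0, 0, 0, 1], [-4.0, 7.6, 0.2, 0, 0, 0, 1], [-4.8, 7.6, 0.2, 0, 0, 0, 1], [-5.6, 7.5, 0.2, 0, 0, 0, 1], [-6.3, 7.2, 0.2, 0, 0, 0, 1], [-6.3, 7.2, 0.2, 0, 0, 0, 1], [-6.3, 7.2, 0.2, 0, 0, 0, 1], [-6.3, 7.2, 0.2, 0, 0, 0, 1]]
```

Past 2.7 with no jam (turn is about 3.67). I complete the turn.

Emit:
{"method": "play_rows", "body": {
  "targets": [
    [[0.3,0.6,0,0,0,0,1],[0.5,1.4,0,0,0,0,1],[0.7,2.1,0.1,0,0,0,1],[0.7,2.9,0.1,0,0,0,1],[0.6,3.7,0.1,0,0,0,1],[0.3,4.5,0.1,0,0,0,1],[0,5.2,0.1,0,0,0,1],[-0.5,5.9,0.2,0,0,0,1],[-1.1,6.4,0.2,0,0,0,1],[-1.7,6.9,0.2,0,0,0,1],[-2.4,7.3,0.2,0,0,0,1],[-3.2,7.5,0.2,0,0,0,1],[-4.0,7.6,0.2,0,0,0,1],[-4.8,7.6,0.2,0,0,0,1],[-5.6,7.5,0.2,0,0,0,1],[-6.3,7.2,0.2,0,0,0,1],[-6.3,7.2,0.2,0,0,0,1],[-6.3,7.2,0.2,0,0,0,1]]
  ]
}}

```text
time_s: 13.1
ee_pos: [0.5655, -0.2642, 0.118]
ee_rot: [-3.101, -0.5, 0.005]
ft_force: [-1.3, -3.9, -0.8]
finger_gap: 0.0214
```

Run:
```python
from h import *
rows([6.2])
w=arm.get_image('wrist')[:,:,::-1];t=arm.get_image('scene')[:,:,::-1]
f=lambda im,x,y,w,h,k:cv2.resize(im[y:y+h,x:x+w],None,fx=k,fy=k,interpolation=cv2.INTER_CUBIC)
cv2.imwrite('pics/w4.png',np.hstack([f(w,220,60,200,300,2),f(t,290,95,100,150,4)]))
s=arm.state();p=arm.camera_params('wrist'); M=np.array(p['mount']);Rm=R.from_rotvec(s['ee_rot'])
def W(X):
    c=M[:3,:3].T@(Rm.inv().apply(np.array(X)-s['ee_pos'])-M[:3,3]); h=np.hypot(*c[:2]); return ((c[:2]/h*np.arctan2(h,c[2])*p['fx']+[p['cx'],p['cy']]-[220,60])*2).round()
P=s['ee_pos'][:2]
for z in(.197,.189,.181):print('cap',z,W([*P,z]),W([*P+.0065*Rm.apply([1,0,0])[:2],z]),W([*P-.0065*Rm.apply([1,0,0])[:2],z]), 'hub',W([*AX,z-.06]))
```

```text
13.1 [ 0.5655 -0.2642  0.118 ] [-1.3 -3.9 -0.8] 0.021397264716117453
r 0.05005532178843483 turn(mod 2pi) -0.06368241004374697
[[0.1, 0.0, -0.0, 0, 0, 0, 1]]
cap 0.197 [199. 536.] [199. 509.] [199. 562.] hub [ 21. 309.]
cap 0.189 [199. 509.] [199. 482.] [199. 534.] hub [ 29. 298.]
cap 0.181 [199. 484.] [199. 457.] [199. 508.] hub [ 36. 289.]
```

View pics/w4.png

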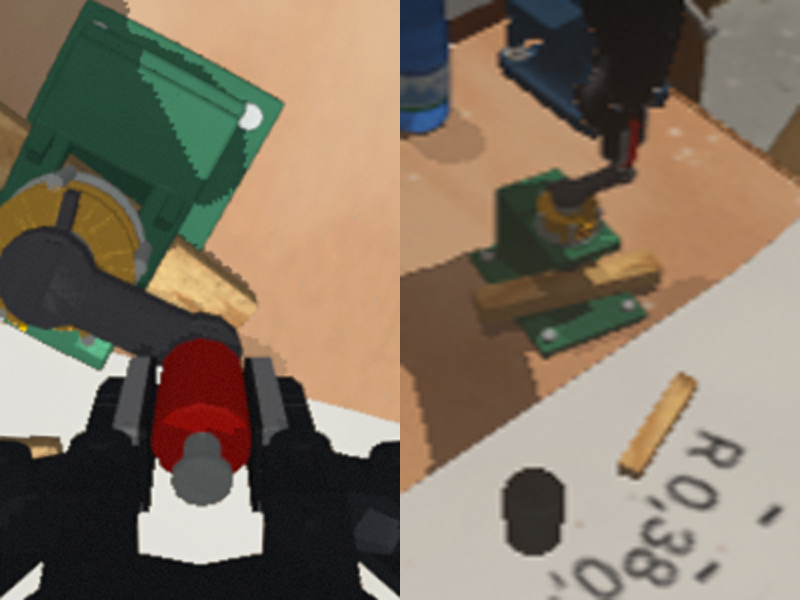

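```bash
python3 -c "
from rig import arm
s=arm.state();print(s['time_s'],s['ft_force'],s['finger_gap']);print(arm.finish_job())"
```

```text
13.2 [-1.71201312 -4.91518522 -1.02169978] 0.02162338304636842
the job is handed in; nothing more can be done
None
```

The screw on the right press, the one with the wood, is dropped into its thread and turned forward one full turn. The gripper is still holding the red handle. I handed the job in at 13.2 s.

- **Backward:** I turned the crank back to about -0.32 rad. The wrist image put the cap at z ≈ 0.189, a drop of 8 mm.
- **Forward:** I then turned it clockwise to about 6.22 rad, past the 2.7 jam point without any sign of catching. The cap ended at z ≈ 0.181, a total drop of 16 mm.
- **Final grip:** The gap is 21.6 mm on the 23 mm sleeve, and the wrist force is about 5 N.

**What disagreed:**
- The fingertips sit about 27 mm behind the reported tool point, not 8 mm ahead as the interface text says. Because of this, my first grip closed on the bare pin above the sleeve (9 mm gap). I opened, went 29 mm lower and gripped the sleeve before turning anything.
- I aimed between a full turn from the stated drop range (0 to -0.2 rad) and a full turn from the lip end. The end angle of 6.22 rad comes from the tool position, so it could be off by a few hundredths of a radian.

The last picture shows the wood and the cup apparently unmoved. I didn't look at the left press or the brick again after the start, but the arm never went near them.

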